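Back off the ratchet clamp beside the camp stove

TASK

Free the stove from its ratchet bar clamp: with a fingertip press the red release plate on the sliding jaw down and, while it is down, push the jaw back along its bar, away from the stove, until it is fully home against its rear limit. Then let the release spring up and move clear. Only press and push: do not ram or squeeze the clamp hard, and leave the stove, cup, colander and tan lid where they are.

Things in the scene. Friction and masses are not known exactly. Their poses are not given: they have to be found in the camera images.
- clamp: grey bar clamp fixed on the work surface; its steel bar (24 x 535 mm, top 34 mm high) lies along the clamp's own y. Origin: on the surface under the bar, at the sliding jaw's face when joint jaw = 0. Fixed head at y = +240 to +290 mm, rear end block at y = -227 to -243 mm. Both jaws reach to x = +125 mm, with the stove between them. The sliding jaw backs off towards the clamp's -y.
- jaw (a joint): m that the sliding jaw is backed off along the clamp's -y: 0 = closed towards the stove, 0.130 = fully home (hard stop); starts at about 0 to 0.03. Ratchet teeth 9 mm apart stop it backing off unless the release is pressed (up to 9 mm of play); released, it slides with about 4 N of drag and stays where it is left.
- release (a joint): m that the red release plate is pressed straight down: 0 = up, 0.009 = bottomed. The pawl clears the teeth from 0.0055 on. The spring takes about 3 N to begin, 7 N at the bottom, and lifts the plate when let go. The plate rides on the sliding jaw and must stay pressed while the jaw is pushed back.
- release_top (a point): centre of the top of the red release plate: 46 x 46 mm, level, 62 mm above the surface when up; moves with plate and jaw. Axes parallel to the clamp's. On the stove side (+y) the jaw arm begins 26 mm from this centre and stands 8 mm above the plate; the sides (x) are open.
- thumb_rest (a point): middle of the top edge, on the +y face, of the black upright thumb rest on the sliding jaw, 98 mm above the surface. The rest is 50 mm wide, 14 mm thick; its +y face lies 29 mm behind (-y of) the plate's centre and stands 36 mm above the plate. A fingertip on the pressed plate can push this face to move the jaw. Moves with the jaw.
- stove: teal camp stove, 200 x 230 x 95 mm, 1.9 kg, loose between the jaws; origin at the centre of its underside. Leave it where it is.
- cup: green enamel cup, 78 mm across and 78 mm tall, with a handle; origin at the centre of its underside. Leave alone.
- colander: stainless colander, 190 mm across the rim, 86 mm tall; origin at the centre of its underside. Leave alone.
- lid: tan silicone lid, disc 150 mm across, 6 mm thick with a 26 mm wide knob to 22 mm height; origin at the centre of its underside. Leave alone.

How it is judged:
On the way, in this order (a step that is already met when the one before it is completed fails the run):
1. the release is pressed while the jaw is still where the ratchet held it (value of joint release above 0.005 m and distance of thumb_rest from where it was at the start of the episode below 0.02 m), for 0.05 s.
2. the jaw is pushed back home (value of joint jaw above 0.122 m), for 0.1 s.
At the end, for the whole second after the job is handed in: the sliding jaw is within 8 mm of its rear limit (joint jaw above 0.122) and at rest, the release has sprung up (under 2 mm pressed), and the stove is within 15 mm of where it stood (value of joint jaw above 0.122 m and value of joint release below 0.002 m and velocity of joint jaw between -0.005 and 0.005 m/s and distance of stove from where it was at the start of the episode below 0.015 m); the robot touches nothing.
It fails at once if the stove is lifted or shoved (over 15 mm) (distance of stove from where it was at the start of the episode above 0.015 m).
It fails at once if the cup, colander or tan lid is lifted or moved over 15 mm (distance of any of cup, colander, lid from where it was at the start of the episode above 0.015 m).
It fails at once if the clamp is rammed or squeezed with more than 60 N (contact force between any of the fingers, the arm and clamp above 60 N).
It also fails if it takes over 37 s, if anything falls off the work surface, if the arm or the gripper's body presses on something with over 40 N, if the wrist force passes 120 N, or if a joint passes its speed limit or range.

ROBOT

A 6-joint arm with a two-finger parallel gripper is mounted at the origin on the work surface. World frame = base frame: x ahead of the robot, y to its left, z up, the work surface at z = 0. Lengths are in m, angles in rad, forces in N, time in s.
With the tool pointing down it reaches from about 0.375 to 0.925 m from the base axis. Payload 5.7 kg.
Tool frame: the origin (TCP) lies between the finger pads; the fingertips stand 11 mm ahead of it and the grasp point (between the pads) lies 8 mm behind it (arm.tip_reach is the y of the fingertips in the tool frame, in m); y points along the fingers, z is the direction in which the jaws open and shut, and the axes are right-handed (so a half turn about y gives the same grasp; the last joint's range is limited). The gripper opens to 88 mm and grips with 3 to 60 N. Pads are 20 mm wide; open, the fingers measure 115 mm over their backs; the gripper's body (75 mm by 178 mm) begins 61 mm behind the grasp point.
Start: joints at [-1.443, 0.359, 1.51, -0, 1.272, -0.115], TCP at [0.144, -0.582, 0.234] pointing down, gripper open.
Joint ranges: [-2.97, 2.97], [-1.01, 2.36], [0.21, 2.38], [-0.96, 4.11], [0.2, 2.71], [-2.98, 2.98]. Speed limits (rad/s): [2.39, 2.39, 3.14, 3.14, 3.14, 3.14].

INTERFACE

Orientations are given as a 3x3 rotation matrix whose columns are the frame's x, y, z axes.
In Python, from plant import arm gives the robot as it stands. Calls block until the motion is done:
- arm.move_pose(position, orientation): joint-space move of the TCP to a pose.
- arm.move_linear(position, rot=None, speed=0.15): straight line of the TCP; rot=None keeps the orientation; speed is the mean speed in m/s.
- arm.set_joints(angles): joint-space move.
- arm.move_gripper(opening, squeeze=None): finger opening in m; squeeze is the grip in N (None keeps the last); returns when the fingers have stopped.
- arm.pause(seconds).
- arm.ik(position, orientation): joint angles nearest the present ones, or None.
- arm.read_camera(name): name is "side" or "top"; returns (picture, depth): 384x512x3 uint8, blue, green, red; 384x512 float32, m along the optical axis (not along the pixel's ray), 0 where there is no reading.
- arm.get_calibration(name): a dict with "intrinsics" (3x3 intrinsics, pixels), "extrinsics" (4x4, takes a point from camera to world coordinates). Camera axes: x right, y up, looking along -z (the intrinsics and any distortion apply to the point x, -y, -z); pixel columns grow to the right and rows downward; lengths in m; the calibration is good to about 2 mm. A picture is of the moment at which its call begins. get_calibration takes no time and is no camera call.
A pose or a line that the arm cannot do raises arm.Unreachable and nothing moves.
- arm.sign_off(): hands the job in, once; it reports no verdict.
Trained networks look in the newest picture that a camera, given by its name, has taken for a name from the list of things; names that differ only in an ending like _2 or _b are one class to them, and where a whole thing is asked for, a point or a joint stands for the part that bears it (a point fixed in the world has none). Each returns a list of dicts, best first, with "confidence" (0 to 1); they miss things now and then, are a little off and sometimes report something else, mostly with a low value. They report only what shows in the picture. A call takes as long as a camera call.
- arm.recognise(camera, label): "location" ([x, y, z] in m, in world coordinates, good to about 4 mm: the middle of the surface that is visible of it).
- arm.silhouettes(camera, label): "mask" (384x512 bool, what is visible of it).
Readings, each from a call of its own:
- arm.get_time_s(): time.
- arm.get_q(): joint angles.
- arm.get_joint_vel(): joint speeds.
- arm.get_joint_efforts(): joint torques, N m.
- arm.get_eef_pos(): TCP position.
- arm.get_eef_rot(): TCP orientation.
- arm.get_force(): force on the tool from outside, world axes, zero at the start.
- arm.get_wrist_torque(): the same for the moment, N m.
- arm.get_opening(): finger opening in m.
Only numpy, scipy, OpenCV 4.12 (cv2) and the standard library are available. Lean on these libraries where they do the work, as an engineer would, in place of code of your own. Each camera call takes 0.05 s, during which the arm holds its last target.

## Working session

There is one attempt and no reset: what is moved stays moved. The work goes in short steps, each a Python script; the robot and the scene stay as the last script left them, time stands still between calls to the robot, and variables do not carry over. Pictures are saved under pics/ and viewed, and the job is handed in when it is done.

```bash
mkdir -p pics
python3 - <<'E'
from plant import arm
import cv2, numpy as np
for c in ("side","top"):
    p,d=arm.read_camera(c); cv2.imwrite(f"pics/{c}0.png",p); np.save(f"pics/{c}0.npy",d)
    for l in ("release_top","thumb_rest","clamp","stove","cup","colander","lid"):
        for r in arm.recognise(c,l)[:2]: print(c,l,np.round(r["location"],3),round(r["confidence"],2))
print(arm.get_eef_rot(),arm.get_time_s(),arm.tip_reach,arm.get_opening())
E
```

```text
side release_top [0.521 0.003 0.065] 0.55
side thumb_rest [0.547 0.011 0.064] 0.7
side clamp [0.528 0.008 0.045] 0.76
side clamp [ 0.718 -0.095  0.044] 0.57
side stove [0.677 0.098 0.072] 0.94
side cup [ 0.717 -0.099  0.046] 0.66
side colander [0.52  0.005 0.062] 0.65
side colander [ 0.458 -0.313  0.039] 0.6
side lid [0.404 0.217 0.004] 0.56
top release_top [ 0.521 -0.008  0.062] 0.74
top release_top [0.527 0.008 0.057] 0.41
top thumb_rest [0.522 0.007 0.062] 0.8
top clamp [0.528 0.051 0.044] 0.84
top stove [0.659 0.151 0.071] 0.81
top cup [ 0.726 -0.081  0.03 ] 0.83
top colander [ 0.466 -0.368  0.036] 0.61
top lid [0.404 0.224 0.011] 0.84
[[-9.70665154e-01 -2.41864622e-06  2.40435354e-01]
 [-2.40435354e-01  5.83921210e-05 -9.70665152e-01]
 [-1.16918347e-05 -9.99999998e-01 -5.72607252e-05]] 0.8 0.011 0.08772244393059647
```

View pics/side0.png

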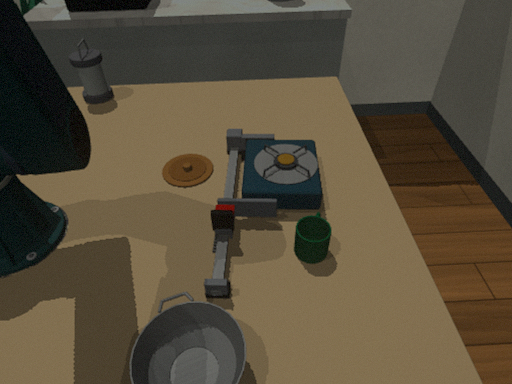

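View pics/top0.png

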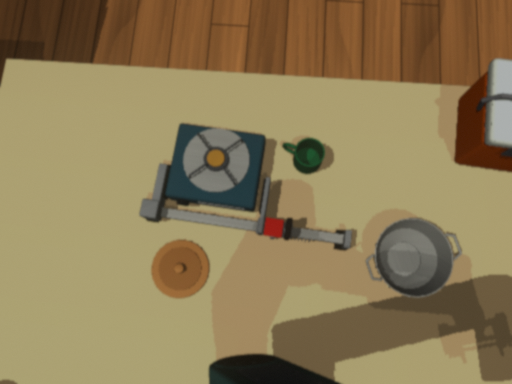

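The side view shows the red plate at about (224,211) with the black thumb rest in front of it at (222,220). The top view shows the plate at (274,227), the thumb rest at (288,229), the fixed head at (151,209) and the end block at (343,239). The colander, at (413,257), lies beyond the end block. Next I'll measure the geometry from depth.

```bash
cat > h.py <<'E'
import numpy as np, cv2
from plant import arm
def cloud(c,d):
    k=arm.get_calibration(c);K=np.array(k["intrinsics"]);T=np.array(k["extrinsics"])
    v,u=np.mgrid[:d.shape[0],:d.shape[1]]
    P=np.stack([(u-K[0,2])/K[0,0]*d,-(v-K[1,2])/K[1,1]*d,-d],-1)
    W=P@T[:3,:3].T+T[:3,3]; W[d<=0]=np.nan
    return W
E
python3 - <<'E'
from h import *
print({k:v for k,v in arm.get_calibration("top").items()})
for c in("top","side"):
    p=cv2.imread(f"pics/{c}0.png").astype(int);W=cloud(c,np.load(f"pics/{c}0.npy"))
    b,g,r=p[...,0],p[...,1],p[...,2]
    near=(abs(W[...,0]-.53)<.12)&(abs(W[...,1])<.15)
    m=(r>90)&(g<50)&(b<50)&near
    print(c,"red",m.sum(),np.nanmedian(W[m],0),np.nanmin(W[m],0),np.nanmax(W[m],0))
    z=W[...,2]
    # bar pixels: z .025-.04 grey, 
    if c=="top":
        m2=(z>.026)&(z<.042)&(W[...,0]>.4)&(W[...,0]<.62)&(W[...,1]>-.2)&(W[...,1]<.35)
        q=W[m2][:,:2]; l=cv2.fitLine(q.astype(np.float32),cv2.DIST_HUBER,0,.01,.01).ravel(); print("bar",m2.sum(),l, np.degrees(np.arctan2(l[1],l[0])))
        a=l[:2]*np.sign(l[1]); s=(q-l[2:])@a; n=(q-l[2:])@[a[1],-a[0]]
        print(s.min(),s.max(),np.percentile(n,[2,10,50,90,98]))
        a3=np.array([*a]); S=(W[...,:2]-l[2:])@a3; N=(W[...,:2]-l[2:])@np.array([a[1],-a[0]])
        # height profile along bar
        for s0 in np.arange(-.3,.32,.008):
            mm=(abs(S-s0)<.004)&(abs(N)<.01); print(round(s0,3),np.round(np.nanmax(z[mm]),3) if mm.any() else None,np.round(np.nanmedian(z[mm]),3) if mm.any() else None,p[mm].mean(0).round() if mm.any() else '')
        print("redSN",np.median(S[m]),np.percentile(S[m],[2,98]),np.median(N[m]),np.percentile(N[m],[2,98]))
E
```

```text
{'intrinsics': array([[410.01927226,   0.        , 266.55689935],
       [  0.        , 410.01927226, 196.04043067],
       [  0.        ,   0.        ,   1.        ]]), 'extrinsics': array([[ 0.06635657,  0.97691049, -0.20308298,  0.3844552 ],
       [-0.99779471,  0.06464359, -0.01506396, -0.00124257],
       [-0.00158813,  0.20363472,  0.97904565,  1.07880151],
       [ 0.        ,  0.        ,  0.        ,  1.        ]])}
top red 322 [ 0.51831488 -0.00743556  0.05979661] [ 0.49570128 -0.03175569 -0.00719261] [0.55187072 0.01745384 0.06602483]
bar 1600 [0.09407686 0.99556494 0.52490276 0.06536853] 84.60181
-0.2668259650834718 0.2525247996175519 [-0.01900371 -0.01273541 -0.0016112   0.01025513  0.0337071 ]
-0.3 0.003 -0.002 [106. 150. 166.]
-0.292 0.001 -0.002 [ 85. 122. 139.]
-0.284 0.002 -0.001 [ 68.  95. 111.]
-0.276 -0.0 -0.002 [72. 88. 98.]
-0.268 0.055 0.053 [ 95. 103. 104.]
-0.26 0.056 0.052 [102. 106. 106.]
-0.252 0.055 0.035 [90. 97. 98.]
-0.244 0.037 0.033 [117. 127. 128.]
-0.236 0.036 0.032 [117. 126. 128.]
-0.228 0.036 0.031 [114. 126. 130.]
-0.22 0.036 0.032 [117. 127.
[... 1814 characters left out ...]
04 0.035 0.032 [ 95. 103. 104.]
0.212 0.034 0.031 [68. 75. 77.]
0.22 0.074 0.052 [53. 58. 59.]
0.228 0.076 0.072 [102. 107. 106.]
0.236 0.075 0.072 [104. 109. 108.]
0.244 0.075 0.072 [104. 109. 108.]
0.252 0.076 0.072 [104. 109. 108.]
0.26 0.074 0.071 [103. 114. 116.]
0.268 None None 
0.276 None None 
0.284 -0.0 -0.002 [103. 131. 138.]
0.292 0.001 -0.003 [110. 153. 163.]
0.3 0.001 -0.002 [113. 160. 171.]
0.308 0.001 -0.003 [113. 160. 171.]
0.316 0.001 -0.003 [113. 160. 171.]
redSN -0.07301947365284571 [-0.09536494 -0.0505171 ] 0.0005116309518455499 [-0.02036174  0.02187474]
side red 90 [0.51966822 0.00660915 0.06232294] [ 0.49898171 -0.00284257  0.05917791] [0.54014176 0.01636683 0.06516329]
```

Run:
```python
import cv2
t=cv2.imread("pics/top0.png")[170:270,130:360];cv2.imwrite("pics/tc.png",cv2.resize(t,None,fx=3.4,fy=3.4,interpolation=2))
```

```text
(no output)
```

View pics/tc.png

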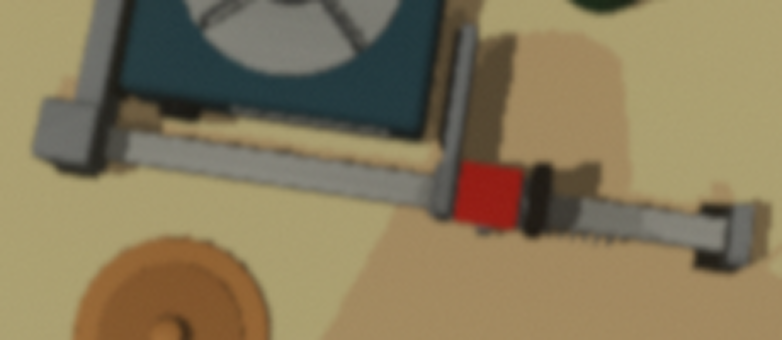

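The clamp's y axis is about (0.094, 0.996). The plate centre is near (0.518, -0.0075), and the travel left is about 0.12 m. I'll refine the axis, then close the gripper and move above the plate with 20 mm pad width along the bar.

Run:
```python
from h import *
W=cloud("top",np.load("pics/top0.npy")); z=W[...,2]
a=np.array([.094,.9956]);o=np.array([.5249,.0654])
for _ in range(3):
    n=np.array([a[1],-a[0]]);S=(W[...,:2]-o)@a;N=(W[...,:2]-o)@n
    m=(z>.027)&(z<.038)&(abs(N)<.016)&(((S>-.02)&(S<.2))|((S>-.235)&(S<-.15)))
    l=cv2.fitLine(W[m][:,:2].astype(np.float32),cv2.DIST_L2,0,.01,.01).ravel();a=l[:2]*np.sign(l[1]);o=l[2:]
    print(a,o,m.sum())
a=a/np.linalg.norm(a)
p=cv2.imread("pics/top0.png").astype(int)
m=(p[...,2]>100)&(p[...,1]<50)&(p[...,0]<50)&(abs(z-.06)<.006)&(abs(S+.073)<.05)
c=np.median(W[m],0);print("plate",c,m.sum())
n=np.array([a[1],-a[0]])
c2=o+a*((c[:2]-o)@a)   # on bar axis
print("plate on axis",c2, "S of thumb", )
R=np.column_stack([[-a[0],-a[1],0],[0,0,-1],[n[0],n[1],0]])
np.savez("g.npz",a=a,c=c2,R=R)
arm.move_gripper(0.0)
arm.move_pose([*c2,.20],R)
arm.move_linear([*c2,.105],speed=.12)
print(arm.get_opening(),arm.get_eef_pos(),arm.get_force(),arm.get_time_s(),arm.get_q())
for k in("top","side"):
    p,d=arm.read_camera(k);cv2.imwrite(f"pics/{k}1.png",p);np.save(f"pics/{k}1.npy",d)
cv2.imwrite("pics/s1c.png",cv2.resize(cv2.imread("pics/side1.png")[100:310,130:350],None,fx=2.8,fy=2.8,interpolation=2))
```

```text
[0.08341593 0.9965148 ] [0.52355915 0.07517915] 1107
[0.08359175 0.9965001 ] [0.5242419  0.08380739] 1114
[0.08407285 0.9964596 ] [0.5249651 0.0929855] 1113
plate [ 0.51784629 -0.00767969  0.05985889] 307
plate on axis [ 0.51648154 -0.00756455] S of thumb
0.0005626618697738994 [ 0.51702195 -0.00773026  0.10548881] [0.30940062 0.29955818 0.56454842] 5.5167 [-1.48583386e-01  3.99033654e-01  1.82911090e+00 -2.24171040e-05
  9.12497194e-01 -6.42786515e-02]
```

View pics/s1c.png

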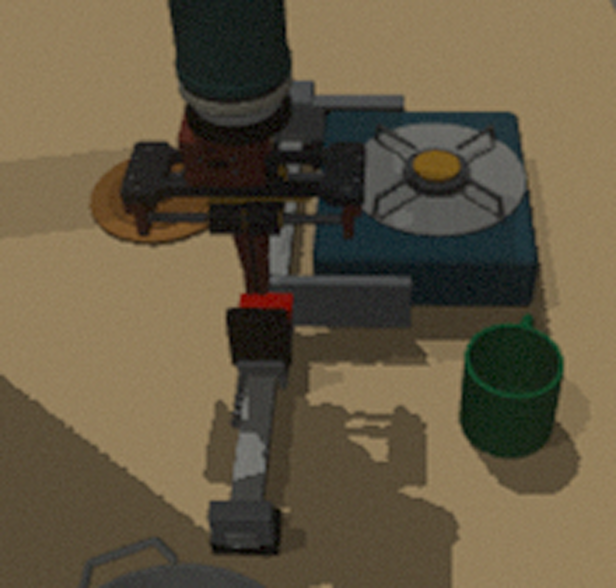

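View pics/top1.png

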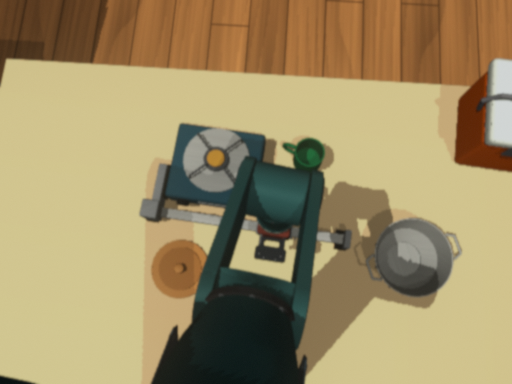

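In the side crop, the closed fingertips at (257,290) sit over the red plate (240–293, 300) and between the jaw arm and the thumb rest. Next I'll press down in force-checked steps.

Run:
```python
from h import *
g=np.load("g.npz");c=g["c"]
f0=arm.get_force()
arm.move_linear([*c,.079],speed=.06)
print(arm.get_eef_pos(),arm.get_force()-f0)
for z in(.075,.072,.069,.0665,.065):
    arm.move_linear([*c,z],speed=.04)
    f=arm.get_force()-f0;print(z,arm.get_eef_pos().round(4),f.round(2),round(arm.get_time_s(),2))
    if f[2]>18:break
```

```text
[ 0.51619904 -0.00749304  0.07855118] [ 0.30361545 -0.01714496 -0.31854049]
0.075 [ 0.5164 -0.0076  0.0749] [-0.94 -0.46  0.04] 6.45
0.072 [ 0.517  -0.0077  0.0723] [-0.26 -0.42  2.99] 6.7
0.069 [ 0.517  -0.0077  0.0692] [-0.26 -0.25  3.73] 6.95
0.0665 [ 0.517  -0.0077  0.0667] [ 0.05 -0.64  5.36] 7.2
0.065 [ 0.517  -0.0077  0.0653] [0.2  0.03 5.37] 7.45
```

The plate is pressed about 7.7 mm and the force matches the spring. Now I'll push the jaw back along the bar.

Run:
```python
from h import *
g=np.load("g.npz");c=g["c"];a=g["a"]
s=0
while s<.150:
    s+=.010 if s<.115 else .003
    arm.move_linear([*(c-a*s),.0648],speed=.04)
    f=arm.get_force();p=arm.get_eef_pos()
    print(round(s,3),"act",round(float((c-p[:2])@a),4),"z",round(p[2],4),"fa",round(float(f[:2]@a),2),"fz",round(f[2],2),"t",round(arm.get_time_s(),2))
    if f[:2]@a>13 or f[2]>20: break
```

```text
0.01 act 0.0098 z 0.0652 fa 0.35 fz 5.21 t 7.85
0.02 act 0.0198 z 0.0652 fa 1.19 fz 5.71 t 8.25
0.03 act 0.0298 z 0.0652 fa 1.15 fz 6.81 t 8.65
0.04 act 0.0398 z 0.0652 fa 1.26 fz 6.22 t 9.05
0.05 act 0.0498 z 0.0652 fa 1.55 fz 6.43 t 9.45
0.06 act 0.0598 z 0.0651 fa 1.38 fz 6.51 t 9.85
0.07 act 0.0698 z 0.0651 fa 0.66 fz 6.61 t 10.25
0.08 act 0.0798 z 0.0651 fa 1.11 fz 4.63 t 10.65
0.09 act 0.0898 z 0.0651 fa 1.19 fz 6.71 t 11.05
0.1 act 0.0998 z 0.0651 fa 1.32 fz 5.86 t 11.45
0.11 act 0.1098 z 0.0651 fa 2.15 fz 7.01 t 11.85
0.12 act 0.1198 z 0.0651 fa 1.2 fz 5.6 t 12.25
0.123 act 0.1226 z 0.0651 fa 2.49 fz 5.82 t 12.5
0.126 act 0.1255 z 0.0651 fa 1.82 fz 6.62 t 12.75
0.129 act 0.1283 z 0.065 fa 2.6 fz 6.32 t 13.0
0.132 act 0.1312 z 0.0649 fa 3.61 fz 6.43 t 13.25
0.135 act 0.1341 z 0.0649 fa 4.46 fz 5.78 t 13.5
0.138 act 0.1371 z 0.0648 fa 2.88 fz 5.82 t 13.75
0.141 act 0.14 z 0.0648 fa 4.58 fz 5.99 t 14.0
0.144 act 0.1422 z 0.0648 fa 7.42 fz 6.72 t 14.25
0.147 act 0.1422 z 0.0648 fa 21.54 fz 8.64 t 14.5
```

A firm stop came at 0.142, which is the 19 mm gap to the rest plus about 0.123 m of travel. That matches the expected distance home. I'll ease the push off, lift straight up, move clear and check.

Run:
```python
from h import *
g=np.load("g.npz");c=g["c"];a=g["a"];R=g["R"]
e=c-a*.1425
arm.move_linear([*e,.0648],speed=.03); print(arm.get_force())
arm.move_linear([*e,.085],speed=.05)
arm.move_linear([*e,.24],speed=.12)
arm.set_joints([-1.443,.359,1.51,0,1.272,-.115])
arm.pause(.3)
print(arm.get_force(),arm.get_time_s())
for k in("top","side"):
    p,d=arm.read_camera(k);cv2.imwrite(f"pics/{k}2.png",p);np.save(f"pics/{k}2.npy",d)
    W=cloud(k,d);z=W[...,2];p=p.astype(int)
    m=(p[...,2]>85)&(p[...,1]<50)&(p[...,0]<50)&(z>.045)&(z<.07)&(abs(W[...,0]-.51)<.06)&(abs(W[...,1]+.06)<.15)
    q=np.median(W[m],0);print(k,m.sum(),q,"shift",(c-q[:2])@a)
    W0=cloud(k,np.load(f"pics/{k}0.npy"))
    for l in("stove","cup","colander","lid"):
        r=arm.recognise(k,l); print(l,[(np.round(x["location"],3),round(x["confidence"],2)) for x in r[:2]])
```

```text
[-1.25328884  2.00837479  6.36815528]
[ 0.82348361 -0.28222655  0.1835205 ] 19.1167
top 325 [ 0.50793302 -0.13284231  0.05981613] shift 0.12555293484086624
stove [(array([0.66 , 0.151, 0.072]), 0.63)]
cup [(array([ 0.728, -0.083,  0.032]), 0.59)]
colander [(array([ 0.466, -0.367,  0.033]), 0.76)]
lid [(array([0.404, 0.226, 0.009]), 0.95)]
side 200 [ 0.5093144  -0.12346134  0.06204861] shift 0.11608903088550333
stove [(array([0.668, 0.092, 0.071]), 0.81), (array([ 0.534, -0.117,  0.062]), 0.6)]
cup [(array([ 0.716, -0.097,  0.044]), 0.56)]
colander [(array([ 0.456, -0.318,  0.036]), 0.59)]
lid [(array([0.405, 0.217, 0.006]), 0.84)]
```

View pics/top2.png

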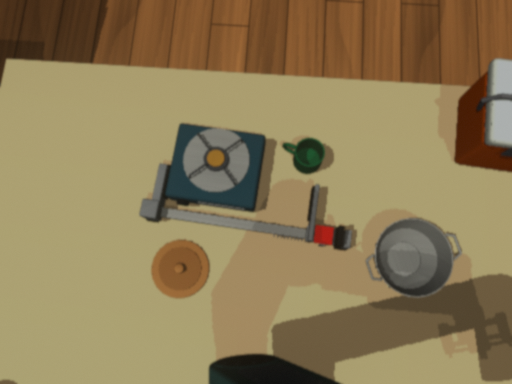

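View pics/side2.png

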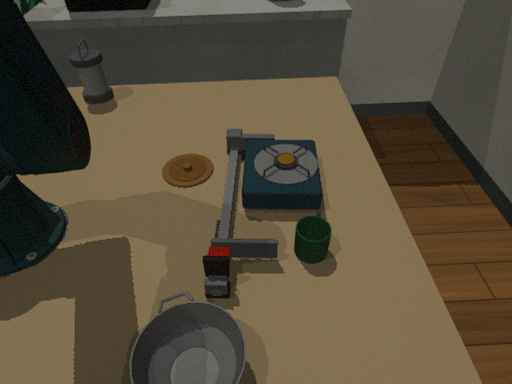

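The top view shows the jaw at the rear, with the plate at (324,235) and the rest at (342,238) next to the end block. The plate height is back to its starting value (0.060 m in both top readings). The other things have not moved.

Run:
```python
from plant import arm
arm.sign_off(); print(arm.get_time_s())
```

```text
the job is handed in; nothing more can be done
the job is handed in; nothing more can be done
```

The clamp is released: I pushed the sliding jaw back until it hit a firm stop, then let the release plate spring up and moved the arm clear. I handed the job in at about 19 s of the 37 s allowed; no verdict was reported.

- **Press:** with the gripper closed, I pressed the red plate down about 8 mm, reading about 5–7 N. The jaw was still where the ratchet held it when I pressed.
- **Push:** the fingertip pushed the thumb rest back until the jaw stopped moving. The force along the bar peaked at about 22 N, and I eased off before lifting straight up.
- **Jaw position:** I did not measure the jaw joint directly. The fingertip contact puts the travel at about 0.123 m and the top camera at 0.126 m. The side camera gave only 0.116 m, but its view of the plate was partly blocked by the thumb rest at the start and end. The firm stop and the rest standing next to the end block agree that it is home.
- **Release:** the top camera reads the plate at the same height as at the start (0.060 m).
- **Other things:** the cup, colander and lid read within about 5 mm of where they started in both cameras. The stove read within 1 mm from the top camera. The side camera put it about 11 mm off, but more of it is visible there now that the jaw is out of the way, and it looks unmoved in both pictures.

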